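# Make up the job tray for the cracked tan puzzle box

### The job

Make up the job tray for the cracked tan puzzle box: lay the brass tweezers in the long green-lined nest, the steel spring clamp in the blue-lined nest, the box's loose tan panel in the cork-lined nest and its red-lacquered key in the red-lined nest, each lying flat down in its recess. Carry and set them down one by one without dropping any. The dark walnut panel and the black key belong to another job: leave them where they lie.

Things in the scene. Friction and masses are not known exactly. Their poses are not given: they have to be found in the camera images.
- brass_tweezers: Brass tweezers (yellow metal) lying on edge, 190 mm long, 10 mm high; the two arms are rigid and joined at the -x end, taper to the tips at +x, and have parallel outer faces 16 mm apart for 27 mm either side of the middle, the place to grip. 55 g. Origin: middle of the length, on the underside; x along the length, z up.
- spring_clamp: Small steel spring clamp lying flat, 96 mm long, 40 mm wide over the handles, 19 mm high (pivot pin to 24 mm), orange vinyl on handle ends (-x) and jaw tips (+x); does not open. The steel block at the pivot is 28 mm square with parallel faces along x, the place to grip across y. 90 g. Origin: under the pivot, on the underside; x along the length, z up.
- tan_panel: Loose sliding panel of the cracked box: faded tan wood with a row of darker diamonds, 90 mm long (x), 30 wide (y), 9 thick, lying flat, diamonds up. 30 g. Origin: middle of the underside; z up.
- red_key: Red-lacquered key lying flat, 82 mm long, 8 mm thick: ring bow 26 mm wide at -x, straight shank 8 mm wide (bare from 15 mm on the -x side of the origin to 21 mm on the +x side, the place to grip), small bit at +x. 30 g. Origin: middle of the length on the shank's underside; x along the shank, z up.
- walnut_panel: Look-alike: panel of the same shape in dark brown walnut, of another job. Stays where it lies. Origin and axes as for the tan panel.
- black_key: Look-alike: key of the same shape in black lacquer, of another job. Stays where it lies. Origin and axes as for the red key.
- nest_long: Nest with the long, narrow, green-lined recess. Fixed wooden block 214 x 60 x 10 mm (x, y, z), one of four side by side in the job tray, 62 mm apart. Central recess 204 x 32 mm, floor 4 mm above the underside, rims 6 mm higher but cut away to floor level within 28 mm of the middle of each long side (finger scoops). Origin: middle of the underside, 6 mm above the counter; x along the recess, z up.
- nest_blue: Nest with the wide, blue-lined recess. Fixed wooden block 214 x 60 x 10 mm (x, y, z), one of four side by side in the job tray, 62 mm apart. Central recess 110 x 54 mm, floor 4 mm above the underside, rims 6 mm higher but cut away to floor level within 28 mm of the middle of each long side (finger scoops). Origin: middle of the underside, 6 mm above the counter; x along the recess, z up.
- nest_cork: Nest with the light cork-coloured lining. Fixed wooden block 214 x 60 x 10 mm (x, y, z), one of four side by side in the job tray, 62 mm apart. Central recess 106 x 44 mm, floor 4 mm above the underside, rims 6 mm higher but cut away to floor level within 28 mm of the middle of each long side (finger scoops). Origin: middle of the underside, 6 mm above the counter; x along the recess, z up.
- nest_red: Nest with the red-lined recess. Fixed wooden block 214 x 60 x 10 mm (x, y, z), one of four side by side in the job tray, 62 mm apart. Central recess 98 x 40 mm, floor 4 mm above the underside, rims 6 mm higher but cut away to floor level within 28 mm of the middle of each long side (finger scoops). Origin: middle of the underside, 6 mm above the counter; x along the recess, z up.

How it is judged:
By the outcome, as a careful person would: the job done as asked, in the order asked, and still so for the second after the job is handed in, with the robot touching nothing.
It also fails if it takes over 99 s, if anything falls off the work surface, if the arm or the gripper's body presses on something with over 40 N, if the wrist force passes 120 N, or if a joint passes its speed limit or range.

### The arm

A 7-joint arm with a two-finger parallel gripper is mounted at the origin on the work surface. World frame = base frame: x ahead of the robot, y to its left, z up, the work surface at z = 0. Lengths are in m, angles in rad, forces in N, time in s.
With the tool pointing down it reaches from about 0.375 to 0.925 m from the base axis. Payload 3.1 kg.
Tool frame: the origin (TCP) lies between the finger pads; the fingertips stand 19 mm ahead of it and the grasp point (between the pads) is the TCP; z points along the fingers, y is the line along which they close (so a half turn about z gives the same grasp; the last joint's range is limited). The gripper opens to 85 mm and grips with 20 to 120 N. Pads are 22 mm wide; open, the fingers measure 114 mm over their backs; the gripper's body (76 mm by 85 mm) begins 54 mm behind the grasp point. The pads swing forward as they close: fully open they stand 13 mm farther back than shut.
Start: joints at [-1.425, 0.383, 0.044, 1.598, -0.018, 1.161, -0.05], TCP at [0.157, 0.631, 0.223] pointing down, gripper open.
Joint ranges: [-2.61, 2.61], [-0.41, 2.15], [-1.48, 1.57], [0, 2.5], [-1.57, 4.71], [0.05, 1.97], [-2.85, 2.85]. Speed limits (rad/s): [2.79, 2.79, 3.14, 3.14, 3.14, 3.14, 3.14].

### API

Orientations are given as a unit quaternion [x, y, z, w].
In Python, from bench import move_ptp, movel, move_j, move_gripper, pause, inverse_kinematics, read_camera, camera_params, MotionError, sign_off, look_for, tip_of, read_time_s, read_qpos, read_joint_vel, read_effort, read_eef_pos, read_tcp_rot, read_ft_force, read_ft_torque, read_finger_gap, read_grasp_force gives the robot as it stands. Calls block until the motion is done:
- move_ptp(position, orientation): joint-space move of the TCP to a pose.
- movel(position, orientation=None, speed=0.15): straight line of the TCP; orientation=None keeps the orientation; speed is the mean speed in m/s.
- move_j(angles): joint-space move.
- move_gripper(opening, effort=None): finger opening in m; effort is the grip in N (None keeps the last); returns when the fingers have stopped.
- pause(seconds).
- inverse_kinematics(position, orientation): joint angles nearest the present ones, or None.
- read_camera(name): name is "scene" or "top" or "wrist"; returns the picture (420x560x3 uint8, red, green, blue); there is no depth.
- camera_params(name): a dict with "K" (3x3 intrinsics, pixels), "camera_from_world" (4x4, takes a point from world to camera coordinates). Camera axes: x right, y down, z forward; pixel columns grow to the right and rows downward; lengths in m; the calibration is good to about 2 mm. The wrist camera is an equidistant fisheye: a pixel r from the principal point sees the ray r / f radians off the axis. A picture is of the moment at which its call begins: read the wrist's pose just before it. camera_params takes no time and is no camera call; for the wrist camera it gives the pose at the moment of the call.
A pose or a line that the arm cannot do raises MotionError and nothing moves.
- sign_off(): hands the job in; it is judged then, once.
Trained networks look in the newest picture that a camera, given by its name, has taken for a name from the list of things; names that differ only in an ending like _2 or _b are one class to them, and where a whole thing is asked for, a point or a joint stands for the part that bears it (a point fixed in the world has none). Each returns a list of dicts, best first, with "confidence" (0 to 1); they miss things now and then, are a little off and sometimes report something else, mostly with a low value. They report only what shows in the picture. A call takes as long as a camera call.
- look_for(camera, name): "at" ([column, row] in pixels, amid what is visible of it).
- tip_of(camera, name): "at" ([column, row] in pixels: a listed point, or the origin of a listed thing).
Readings, each from a call of its own:
- read_time_s(): time.
- read_qpos(): joint angles.
- read_joint_vel(): joint speeds.
- read_effort(): joint torques, N m.
- read_eef_pos(): TCP position.
- read_tcp_rot(): TCP orientation.
- read_ft_force(): force on the tool from outside, world axes, zero at the start.
- read_ft_torque(): the same for the moment, N m.
- read_finger_gap(): finger opening in m.
- read_grasp_force(): force on a finger pad.
Only numpy, scipy, OpenCV 4.12 (cv2) and the standard library are available. Lean on these libraries where they do the work, as an engineer would, in place of code of your own. Each camera call takes 0.05 s, during which the arm holds its last target. There are 200 camera calls.

## Working session

There is one attempt and no reset: what is moved stays moved. The work goes in short steps, each a Python script; the robot and the scene stay as the last script left them, time stands still between calls to the robot, and variables do not carry over. Pictures are saved under pics/ and viewed, at most 16 in all, crops included, and the job is handed in when it is done.

```bash
mkdir -p pics; ls
python3 - <<'E'
from bench import *
import cv2
for c in ("top","scene"):
    im=read_camera(c); cv2.imwrite(f"pics/{c}0.png",im[:,:,::-1])
    p=camera_params(c); print(c,p["K"],p["camera_from_world"])
    for n in "brass_tweezers spring_clamp tan_panel red_key walnut_panel black_key nest_long nest_blue nest_cork nest_red".split():
        print(n,[(d["at"],round(d["confidence"],2)) for d in look_for(c,n)[:2]],[(d["at"],round(d["confidence"],2)) for d in tip_of(c,n)[:2]])
print(read_time_s(),read_tcp_rot(),read_eef_pos())
E
```

```text
pics
top [[399.8991172    0.         280.86345243]
 [  0.         399.8991172  209.45770611]
 [  0.           0.           1.        ]] [[-2.25582973e-02 -9.99733970e-01 -4.80746181e-03  1.59700874e-02]
 [-9.77807697e-01  2.30648749e-02 -2.08230926e-01  5.55315804e-01]
 [ 2.08286414e-01  3.43803388e-06 -9.78067876e-01  7.19062362e-01]
 [ 0.00000000e+00  0.00000000e+00  0.00000000e+00  1.00000000e+00]]
brass_tweezers [([351.9, 164.7], 0.85)] [([349.1, 164.1], 0.58), ([173.7, 227.7], 0.17)]
spring_clamp [([318.4, 217.7], 0.58)] [([320.3, 218.2], 0.83)]
tan_panel [([372.8, 215.3], 0.65)] [([375.5, 215.6], 0.58)]
red_key [([432.7, 220.9], 0.57)] [([439.3, 216.3], 0.72)]
walnut_panel [([314.8, 268.7], 0.57)] [([316.8, 269.1], 0.59)]
black_key [([439.7, 276.3], 0.72)] [([441.5, 274.2], 0.83)]
nest_long [([108.8, 228.0], 0.86), ([176.2, 228.9], 0.55)] [([112.5, 226.4], 0.94)]
nest_blue [([139.7, 229.7], 0.81)] [([142.8, 231.8], 0.62)]
nest_cork [([202.0, 230.6], 0.61)] [([203.2, 227.8], 0.87)]
nest_red [([175.4, 228.6], 0.94)] [([172.5, 227.8], 0.69)]
scene [[542.99365592   0.         280.0
[... 381 characters left out ...]
0.68)]
spring_clamp [([246.3, 187.6], 0.58)] [([247.3, 192.4], 0.95), ([347.0, 246.2], 0.7)]
tan_panel [([204.9, 164.8], 0.56)] [([202.3, 167.6], 0.72)]
red_key [([166.1, 135.3], 0.68)] [([161.3, 134.9], 0.68)]
walnut_panel [([274.4, 163.1], 0.6)] [([277.6, 162.9], 0.84)]
black_key [([196.3, 100.8], 0.48)] [([191.3, 103.1], 0.61), ([347.5, 248.2], 0.16)]
nest_long [([429.7, 307.1], 0.91)] [([432.8, 305.5], 0.96)]
nest_blue [([400.9, 285.6], 0.58)] [([400.3, 287.6], 0.86)]
nest_cork [([346.5, 246.9], 0.82)] [([349.2, 250.1], 0.87)]
nest_red [([375.9, 263.9], 0.78)] [([376.3, 263.9], 0.91)]
2.1 [ 1.21567252e-01  9.92583196e-01 -3.80488245e-05 -2.43503460e-05] [0.1568517  0.63076601 0.22343996]
```

View pics/top0.png

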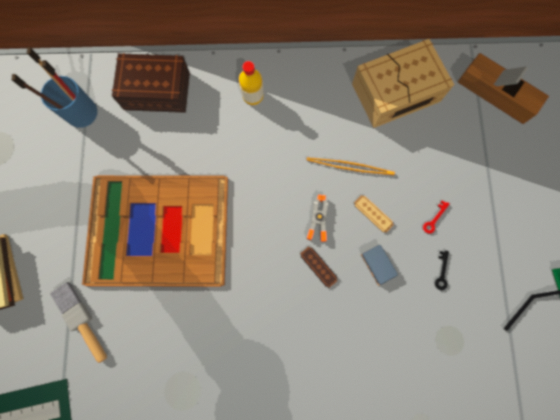

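View pics/scene0.png

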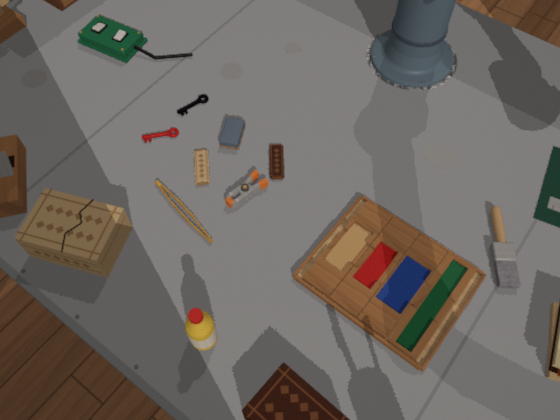

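Top: tray on the left with nests at columns 112 (green), 142 (blue), 172 (red) and 203 (cork), row about 229. Tweezers (350,165), clamp (319,218), tan panel (374,214), red key (437,216); walnut panel (318,267) and black key (442,270) lie nearby. The scene view agrees with the network detections. Next I segment by colour and measure poses.

```bash
cat > h.py <<'E'
from bench import *
import numpy as np, cv2
from scipy.spatial.transform import Rotation as R
def world(cam,px,z,p=None):
    p=p or camera_params(cam); K=np.array(p["K"]); T=np.array(p["camera_from_world"])
    px=np.atleast_2d(np.array(px,float)); xy=(px-K[:2,2])/[K[0,0],K[1,1]]
    if cam=="wrist":
        th=np.linalg.norm(xy,axis=1,keepdims=True); ray=np.hstack([xy/np.maximum(th,1e-9)*np.sin(th),np.cos(th)])
    else: ray=np.hstack([xy,np.ones((len(xy),1))])
    d=ray@T[:3,:3]; c=-T[:3,:3].T@T[:3,3]
    return (c+d*((z-c[2])/d[:,2])[:,None])[:,:2]
HSV={"brass_tweezers":((10,70,110),(32,255,255)),"tan_panel":((8,50,120),(30,255,255)),"red_key":((0,150,90),(6,255,255)),
 "spring_clamp":((0,130,150),(16,255,255)),"nest_long":((55,80,30),(90,255,140)),"nest_blue":((110,120,50),(130,255,255)),
 "nest_red":((0,200,120),(6,255,255)),"nest_cork":((10,80,190),(30,255,255)),"black_key":((0,0,0),(180,255,50)),"walnut_panel":((0,60,20),(20,255,130))}
def box(cam,im,name,at,z,half=45,p=None):
    """centre, long-axis yaw, size of colour blob near pixel at, on plane z"""
    m=cv2.inRange(cv2.cvtColor(im,cv2.COLOR_RGB2HSV),*map(np.array,HSV[name]))
    w=np.zeros_like(m); c,r=map(int,at); w[max(0,r-half):r+half,max(0,c-half):c+half]=1; m=m*w
    n,l,s,_=cv2.connectedComponentsWithStats(cv2.morphologyEx(m,cv2.MORPH_CLOSE,np.ones((3,3),np.uint8)))
    big=s[1:,4].max(); keep=[i for i in range(1,n) if s[i,4]>0.2*big]
    v,u=np.nonzero(np.isin(l,keep)); P=world(cam,np.c_[u,v],z,p)
    (cx,cy),_,_=rc=cv2.minAreaRect((P*1000).astype(np.float32))
    b=cv2.boxPoints(rc); e=[b[1]-b[0],b[2]-b[1]]; e.sort(key=np.linalg.norm)
    yaw=np.arctan2(e[1][1],e[1][0])
    return np.array([cx,cy])/1000,(yaw+np.pi/2)%np.pi-np.pi/2,[np.linalg.norm(x) for x in e]
def quat(yaw):  # tool down, fingers closing across an object's long axis at yaw; half turn chosen near present
    best=[]
    for y in (yaw,yaw+np.pi):
        x=np.array([np.cos(y),np.sin(y),0]); zz=np.array([0,0,-1.]); best.append(R.from_matrix(np.c_[x,np.cross(zz,x),zz]))
    return [b.as_quat() for b in best]
E
cat > seg.py <<'E'
from h import *
im=read_camera("top")
for n,at,z,h in [("brass_tweezers",(351,165),.008,50),("spring_clamp",(319,218),.012,26),("tan_panel",(374,214),.009,24),("red_key",(437,216),.008,24),
 ("nest_long",(110,229),.010,58),("nest_blue",(141,229),.010,40),("nest_red",(173,229),.010,40),("nest_cork",(203,229),.010,40)]:
    c,y,s=box("top",im,n,at,z,h); t=tip_of("top",n); 
    print(n,c.round(4),"yaw",round(np.degrees(y),1),np.round(s),"tip",world("top",t[0]["at"],z).round(4) if t else None)
    for q in quat(y):
        for zz in (.02,.15):
            j=inverse_kinematics([*c,zz],q); print("   ",None if j is None else np.round(j,2))
E
python3 seg.py
```

```text
brass_tweezers [ 0.6769 -0.1996] yaw -47.1 [200. 218.] tip [[ 0.6579 -0.1386]]
    [-0.54  1.28  1.36  1.61 -1.28  1.36 -1.39]
    [-0.54  1.04  1.36  1.55 -1.03  1.4  -1.49]
    [-0.36  0.91  0.88  1.6  -0.79  1.02  1.51]
    [-0.37  0.72  0.9   1.54 -0.6   1.17  1.4 ]
spring_clamp [ 0.5467 -0.0698] yaw -2.6 [39. 96.] tip [[ 0.5475 -0.076 ]]
    [-0.74  0.74  1.01  2.   -0.84  0.88 -0.88]
    [-0.76  0.43  0.99  1.94 -0.42  1.   -1.19]
    [-0.49  0.56  0.65  2.   -0.49  0.75  1.99]
    [-0.67  0.38  0.87  1.94 -0.35  0.98  1.88]
tan_panel [ 0.5535 -0.1876] yaw 44.1 [34. 92.] tip [[ 0.546  -0.3157]]
    [-0.29  0.63  0.69  1.92 -0.55  0.8  -0.1 ]
    [-0.57  0.55  1.07  1.86 -0.55  1.06 -0.08]
    [ 0.75  0.6  -0.61  1.86  0.46  0.82  2.24]
    [ 0.92  0.47 -0.82  1.79  0.39  1.05  2.3 ]
red_key [ 0.5449 -0.3146] yaw -34.3 [22. 78.] tip [[ 0.5393 -0.3177]]
    [-0.34  0.98  1.14  1.81 -1.03  1.08 -0.96]
    [-0.35  0.71  1.15  1.75 -0.71  1.16 -1.16]
    [ 0.06  0.64  0.51  1.8  -0.41  0.81  1.75]
    [-0.32  0.67  1.09  1.75 -0.65  1.13  1.94]
nest_long [0.5334 0.3521] yaw -1.6 [ 2
[... 304 characters left out ...]
0.63  0.61  1.86 -0.49  0.8  -1.78]
    [-1.11  0.44  0.68  1.8  -0.32  1.01 -1.9 ]
    [-0.77  0.56  0.25  1.84 -0.19  0.76  1.13]
    [-0.8   0.38  0.28  1.78 -0.13  0.99  1.08]
nest_red [0.5308 0.2283] yaw -1.8 [39. 96.] tip [[0.5282 0.2203]]
    [-0.99  0.6   0.63  1.93 -0.49  0.77 -1.68]
    [-1.06  0.39  0.7   1.87 -0.3   0.99 -1.83]
    [-0.74  0.53  0.32  1.92 -0.24  0.73  1.26]
    [-0.78  0.34  0.36  1.86 -0.14  0.97  1.18]
nest_cork [0.5263 0.1681] yaw -0.9 [ 52. 102.] tip [[ 0.5531 -0.1864]]
    [-0.93  0.57  0.67  1.99 -0.51  0.75 -1.54]
    [-1.01  0.34  0.74  1.93 -0.28  0.97 -1.72]
    [-0.67  0.49  0.34  1.98 -0.24  0.71  1.37]
    [-0.77  0.3   0.45  1.92 -0.15  0.96  1.31]
```

Run:
```python
from h import *
move_ptp([.57,-.19,.25],quat(np.radians(45))[0])
p=camera_params("wrist"); im=read_camera("wrist"); cv2.imwrite("pics/w1.png",im[:,:,::-1]); np.save("w1.npy",im)
import pickle; pickle.dump(p,open("w1.pkl","wb"))
print(read_time_s(),p["K"],np.round(read_qpos(),2))
for n in "brass_tweezers spring_clamp tan_panel red_key".split():
    for f in (look_for,tip_of):
        for d in f("wrist",n)[:2]: print(n,f.__name__,d["at"],round(d["confidence"],2),world("wrist",d["at"],.008,p).round(4))
```

```text
5.8167 [[325.1922621    0.         280.87112928]
 [  0.         325.1922621  202.41583275]
 [  0.           0.           1.        ]] [-0.58  0.44  1.08  1.73 -0.41  1.23 -0.18]
brass_tweezers call [311.5, 79.6] 0.6 [[ 0.6682 -0.1413]]
brass_tweezers call [311.0, 86.7] 0.73 [[ 0.6617 -0.147 ]]
spring_clamp call [202.7, 112.4] 0.76 [[ 0.5483 -0.0756]]
tan_panel call [272.0, 169.0] 0.91 [[ 0.5571 -0.1859]]
tan_panel call [271.3, 169.0] 0.66 [[ 0.5565 -0.1853]]
red_key call [328.1, 240.6] 0.62 [[ 0.5409 -0.3081]]
red_key call [333.7, 242.5] 0.93 [[ 0.5443 -0.3157]]
red_key call [204.7, 109.1] 0.59 [[ 0.553  -0.0746]]
```

View pics/w1.png

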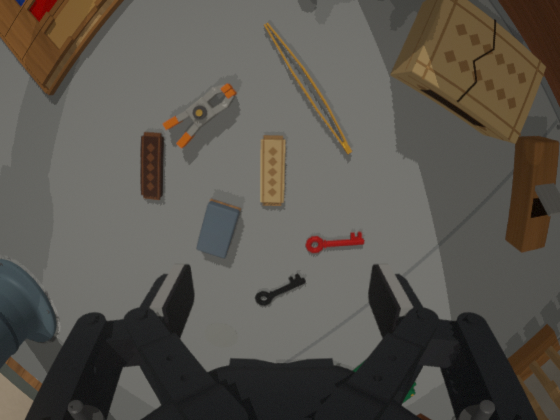

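Wrist: tweezers run (267,25)–(350,153), clamp pivot (200,112), tan panel (272,170), red key bow (315,244) to bit (362,240); all clear of neighbours.

Run:
```python
from h import *
import pickle
im=np.load("w1.npy"); p=pickle.load(open("w1.pkl","rb"))
im2=im.copy(); im2[130:,:300]=0; im2[:,360:]=0
top=read_camera("top"); t2=top.copy(); t2[:150]=0;t2[180:]=0
for n,a,h,b,hb,z in [("brass_tweezers",(310,90),75,(351,165),50,.006),("tan_panel",(272,170),42,(374,214),24,.009),("red_key",(335,242),35,(437,216),24,.008),("spring_clamp",(200,115),40,(319,218),26,.012)]:
    for cam,I,at,hh,pp in (("wrist",im2 if n[0]=="b" else im,a,h,p),("top",t2 if n[0]=="b" else top,b,hb,None)):
        c,y,s=box(cam,I,n,at,z,hh,pp); print(n,cam,c.round(4),round(np.degrees(y),1),np.round(s))
f=lambda px,z:world("wrist",px,z,p).round(4)
print("twz ends",f([[267,25],[350,153]],.006)); print("pivot",f([[200,112]],.024),f([[200,112]],.019)); print("key bow,bit",f([[315,244],[362,240]],.006))
```

```text
brass_tweezers wrist [ 0.6596 -0.1462] 78.4 [ 17. 190.]
brass_tweezers top [ 0.6581 -0.1466] 78.6 [ 21. 191.]
tan_panel wrist [ 0.5558 -0.1876] 44.2 [30. 87.]
tan_panel top [ 0.556  -0.1852] 41.8 [33. 85.]
red_key wrist [ 0.5468 -0.3146] -34.6 [24. 78.]Traceback (most recent call last):
  File "<stdin>", line 8, in <module>
  File "h.py", line 20, in box
    big=s[1:,4].max(); keep=[i for i in range(1,n) if s[i,4]>0.2*big]
    return umr_maximum(a, axis, None, out, keepdims, initial, where)
ValueError: zero-size array to reduction operation maximum which has no identity
```

```bash
cat >> h.py <<'E'
NEST={"long":(.5334,.3521),"blue":(.5319,.2902),"red":(.5303,.2283),"cork":(.5288,.1664)}; NY=np.radians(-1.6)
def best(pos,yaw):
    q0=np.array(read_qpos()); c=[]
    for q in quat(yaw):
        js=[inverse_kinematics([*pos[:2],z],q) for z in (pos[2],.15)]
        if all(j is not None for j in js): c.append((max(np.abs(np.array(j)-q0).max()+(10 if abs(j[6])>2.6 else 0) for j in js),q))
    return min(c,key=lambda t:t[0])[1]
def say(s): print(s,round(read_time_s(),2),"z",round(read_eef_pos()[2],4),"F",np.round(read_ft_force(),1),"gap",round(read_finger_gap(),4),"grip",round(read_grasp_force(),1),flush=True)
def pick(xy,yaw,width,z=.0215,effort=40):
    q=best([*xy,z],yaw); move_ptp([*xy,.12],q); move_gripper(width+.016,effort)
    movel([*xy,z+.02],q,.15); movel([*xy,z],q,.05); say("down"); move_gripper(max(0,width-.006),effort); say("closed")
    movel([*xy,z+.02],q,.06); movel([*xy,.13],q,.15); say("lifted")
def place(nest,width,off=(0,0),z=.0215):
    """off: offset of TCP from nest centre in world"""
    xy=np.array(NEST[nest])+off; q=best([*xy,z],NY); move_ptp([*xy,.12],q); say("over")
    movel([*xy,z+.02],q,.15); movel([*xy,z+.0105],q,.04); say("set")
    move_gripper(width+.012); say("open"); movel([*xy,z+.04],q,.08); movel([*xy,.14],q,.2)
E
python3 - <<'E'
from h import *
pick((.6593,-.1463),np.radians(78.5),.016)
p=camera_params("wrist"); im=read_camera("wrist"); cv2.imwrite("pics/w2.png",im[:,:,::-1])
E
```

```text
down 8.74 z 0.0211 F [-0.4  0.8 -0. ] gap 0.0322 grip 0.0
closed 9.08 z 0.0218 F [-0.4  0.9 -0.2] gap 0.0099 grip 0.0
lifted 10.31 z 0.1291 F [-0.   0.5 -0.5] gap 0.0099 grip 0.0
```

View pics/w2.png

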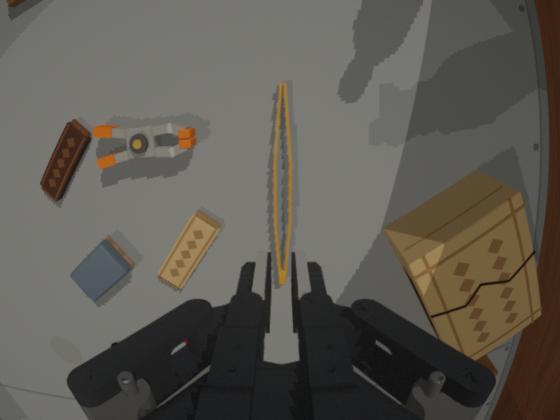

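Wrist: the tweezers, (283,85)–(282,282), still seem to lie on the counter, aligned with the gripper. The fingers closed on nothing, so I check where they are.

Run:
```python
from h import *
p=camera_params("wrist"); print(world("wrist",[[283,85],[282,282],[282,180]],.006,p).round(4), read_eef_pos())
T=np.array(p["camera_from_world"]); print("cam",-T[:3,:3].T@T[:3,3])
im=read_camera("wrist"); m=im.copy(); m[:,:240]=0; m[:,320:]=0; m[290:]=0
print(box("wrist",m,"brass_tweezers",(282,180),.006,110,p))
print(R.from_quat(read_tcp_rot()).as_matrix().round(3))
print(camera_params("top")["camera_from_world"][:3,3] if 0 else "", [ (d["at"],d["confidence"]) for d in tip_of("wrist","brass_tweezers")])
```

```text
[[ 0.6775 -0.0555]
 [ 0.64   -0.2374]
 [ 0.6605 -0.1353]] [ 0.65820731 -0.14568595  0.12846799]
cam [ 0.67475395 -0.06344277  0.27940585]
(array([ 0.65937488, -0.14693471]), np.float32(1.3644727), [np.float32(16.430635), np.float32(189.78021)])
[[ 0.199  0.98  -0.003]
 [ 0.98  -0.199  0.001]
 [ 0.    -0.003 -1.   ]]
 [([285.1, 186.8], 0.75)]
```

Run:
```python
from h import *
xy=(.6594,-.1466); q=best([*xy,.02],np.radians(78.4))
move_gripper(.026,40); movel([*xy,.024],q,.15); f0=read_ft_force()[2]
z=.021
while z>.004:
    movel([*xy,z],q,.03); f=read_ft_force()[2]-f0; print(round(z,4),round(read_eef_pos()[2],4),round(f,1),flush=True)
    if abs(f)>3: break
    z-=.002
say("x")
cv2.imwrite("pics/w3.png",read_camera("wrist")[:,:,::-1])
```

```text
0.021 0.0218 0.2
0.019 0.019 -0.7
0.017 0.0167 0.2
0.015 0.0148 0.1
0.013 0.0128 0.9
0.011 0.0108 0.0
0.009 0.0088 -0.4
0.007 0.0068 0.2
0.005 0.0048 -0.5
x 13.87 z 0.0048 F [-0.1  0.3 -0.4] gap 0.0262 grip 0.0
```

View pics/w3.png

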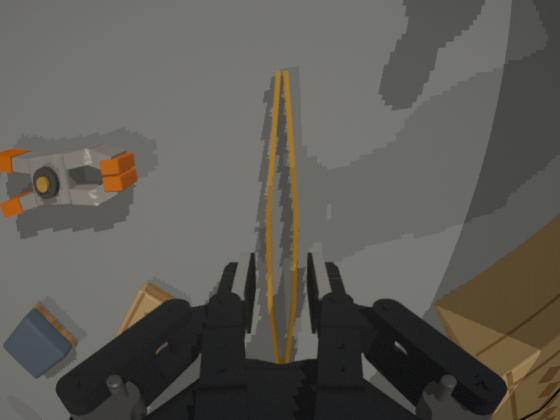

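Wrist at TCP z=5 mm: pad tops at (252,255) and (311,255) straddle the tweezers, with no contact felt. I compare the pad pixels with the projected tool geometry.

```bash
cat >> h.py <<'E'
def proj(P,p):
    T=np.array(p["camera_from_world"]);K=np.array(p["K"]); c=np.atleast_2d(P)@T[:3,:3].T+T[:3,3]
    th=np.arctan2(np.linalg.norm(c[:,:2],axis=1),c[:,2]); u=c[:,:2]/np.linalg.norm(c[:,:2],axis=1)[:,None]
    return u*th[:,None]*K[0,0]+K[:2,2]
E
python3 - <<'E'
from h import *
p=camera_params("wrist"); M=R.from_quat(read_tcp_rot()).as_matrix(); t=np.array(read_eef_pos()); g=read_finger_gap()
for a in (-.04,-.02,0,.01,.019):
    for x in (-.011,.011): print(a,x,proj([t+M@[x,s*g/2,a] for s in(-1,1)],p).round(0).tolist())
print(t,np.round(M,3).tolist(),np.round(read_qpos(),3))
im=read_camera("wrist"); m=im.copy(); m[:,:255]=0; m[:,305:]=0; m[400:]=0; print(box("wrist",m,"brass_tweezers",(282,220),.006,160,p))
E
python3 - <<'E'
import cv2
im=cv2.imread("pics/w3.png")[200:370,190:370]; cv2.imwrite("pics/w3c.png",cv2.resize(im,None,fx=3.3,fy=3.3,interpolation=cv2.INTER_CUBIC))
E
```

```text
-0.04 -0.011 [[253.0, 325.0], [311.0, 325.0]]
-0.04 0.011 [[250.0, 284.0], [314.0, 284.0]]
-0.02 -0.011 [[256.0, 299.0], [308.0, 299.0]]
-0.02 0.011 [[254.0, 260.0], [310.0, 260.0]]
0 -0.011 [[258.0, 277.0], [305.0, 277.0]]
0 0.011 [[257.0, 241.0], [307.0, 241.0]]
0.01 -0.011 [[259.0, 268.0], [304.0, 268.0]]
0.01 0.011 [[258.0, 233.0], [305.0, 233.0]]
0.019 -0.011 [[260.0, 260.0], [303.0, 260.0]]
0.019 0.011 [[259.0, 227.0], [304.0, 227.0]]
[ 0.65931731 -0.14659026  0.00488882] [[0.201, 0.98, -0.0], [0.98, -0.201, 0.0], [-0.0, -0.0, -1.0]] [-0.33   0.791  0.677  1.682 -0.61   0.891  0.396]
(array([ 0.66101337, -0.13766159]), np.float32(1.3680676), [np.float32(16.846094), np.float32(172.55359)])
```

View pics/w3c.png

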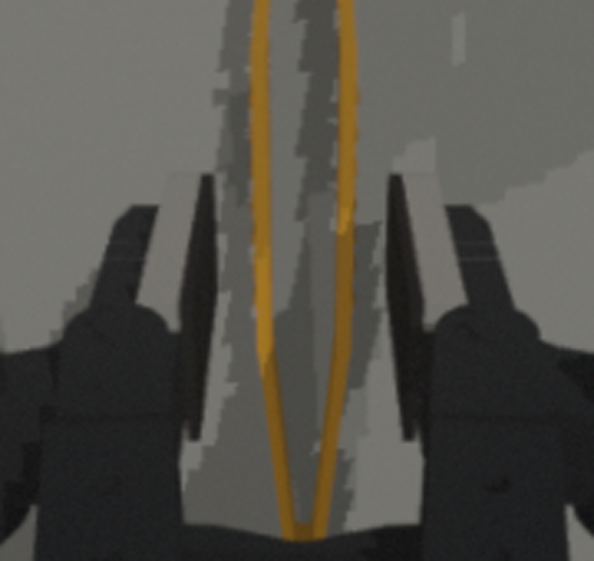

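The front pad corners appear at row 253. The model puts a tip 19 mm ahead of the TCP at row 227, and row 253 corresponds to about 13–15 mm *behind* the reported TCP. The real fingertips are therefore about 32 mm shorter than stated, so I go on down by touch.

Run:
```python
from h import *
xy=(.6594,-.1466); q=best([*xy,.02],np.radians(78.4))
z=.001;f0=read_ft_force()[2]
try:
  while z>-.03:
    movel([*xy,z],q,.03); f=read_ft_force()[2]-f0; print(round(z,4),round(read_eef_pos()[2],4),round(f,1),flush=True)
    if abs(f)>3: break
    z-=.002 if z<-.006 else .004
except MotionError as e: print(e)
say("x")
```

```text
0.001 0.0006 -0.3
-0.003 -0.0034 0.6
-0.007 -0.0073 -0.6
-0.009 -0.0077 5.4
x 15.07 z -0.0077 F [-1.7  1.6  5.7] gap 0.026 grip 2.8
```

Run:
```python
from h import *
im=read_camera("wrist")[:,:,::-1]
cv2.imwrite("pics/w4.png",cv2.resize(im[200:370,190:370],None,fx=3.3,fy=3.3,interpolation=cv2.INTER_CUBIC))
```

```text
(no output)
```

View pics/w4.png

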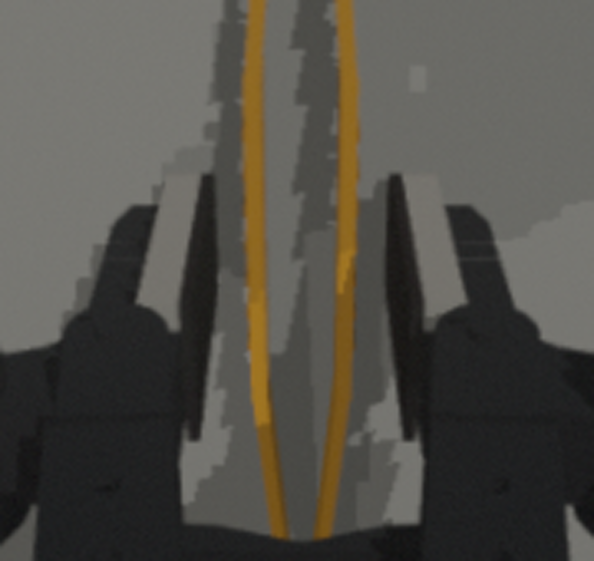

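The pads straddle the tweezers with tips on the counter, so tip contact is at TCP z ≈ −7.7 mm. I'll use −4 mm as grasp height.

```bash
sed -i 's/z=\.0215/z=-.004/' h.py
python3 - <<'E'
from h import *
xy=(.6594,-.1466); z=-.004
movel([*xy,z],None,.05); move_gripper(.010,40); say("closed")
movel([*xy,.02],None,.06); movel([*xy,.11],None,.15); say("lifted")
cv2.imwrite("pics/w5.png",read_camera("wrist")[:,:,::-1])
E
```

```text
closed 15.62 z -0.0039 F [-0.5  0.8  1.1] gap 0.014 grip 39.8
lifted 16.92 z 0.1091 F [ 0.5 -0.4 -1.4] gap 0.0141 grip 39.6
```

View pics/w5.png

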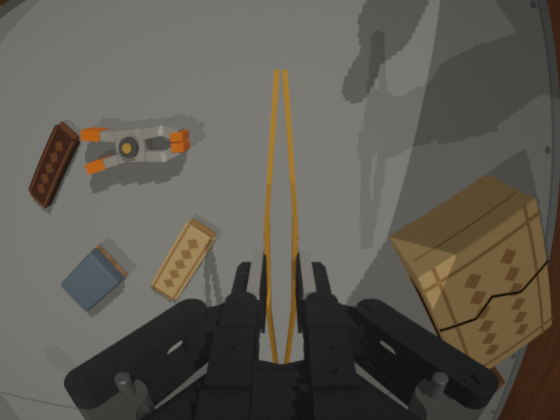

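Tweezers (x 280, rows 70–362) are held and off the counter. Next I place them.

Run:
```python
from h import *
place("long",.016)
move_ptp([.53,.27,.25],quat(NY)[1])
p=camera_params("wrist"); im=read_camera("wrist"); cv2.imwrite("pics/w6.png",im[:,:,::-1]); say("end")
for n,at,h in [("nest_blue",None,60),("nest_cork",None,60)]:
    d=look_for("wrist",n); print(n,[(world("wrist",x["at"],.01,p).round(4),x["confidence"]) for x in d[:2]])
```

```text
over 18.83 z 0.1201 F [ 0.4 -0.3 -0.9] gap 0.0144 grip 39.5
set 20.06 z 0.0064 F [-0.1  1.1 -1. ] gap 0.014 grip 39.5
open 20.35 z 0.0068 F [-0.1  0.   1.1] gap 0.0283 grip 0.0
end 22.19 z 0.2472 F [-0.6 -0.6 -0. ] gap 0.0278 grip 0.0
nest_blue [(array([[0.5231, 0.2886]]), 0.92)]
nest_cork [(array([[0.5226, 0.1696]]), 0.62)]
```

View pics/w6.png

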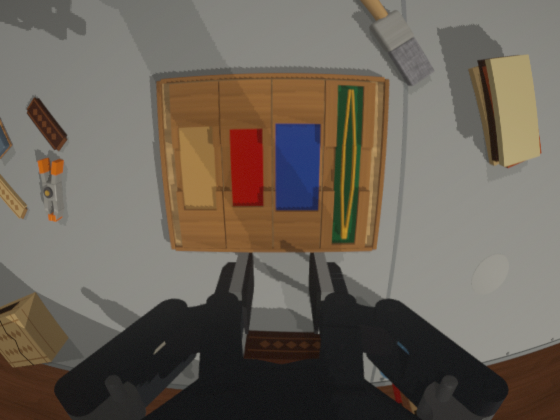

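Wrist: tweezers lie inside the green recess, (350,90)–(345,237), well within it. Blue lining is at (298,167), red (247,167), cork (197,168). Next I refine the clamp pose.

Run:
```python
from h import *
import pickle
for n,at in [("nest_blue",(298,167)),("nest_red",(247,167)),("nest_cork",(197,168))]:
    print(n,box("wrist",read_camera("wrist"),n,at,.010,45,camera_params("wrist")))
im=np.load("w1.npy"); p=pickle.load(open("w1.pkl","rb"))
c,y,s=box("wrist",im,"spring_clamp",(200,115),.012,40,p); print("clamp w1",c,np.degrees(y),s, "pivot",world("wrist",[[200,112]],.024,p))
top=read_camera("top")
for h in (24,28): print("clamp top",box("top",top,"spring_clamp",(319,218),.012,h))
print([world("top",d["at"],.012) for d in tip_of("top","spring_clamp")[:1]])
print("key w1",box("wrist",im,"red_key",(335,242),.008,35,p))
cv2.imwrite("pics/t2.png",cv2.resize(top[185:250,285:350,::-1],None,fx=8,fy=8,interpolation=cv2.INTER_NEAREST))
```

```text
nest_blue (array([0.53365936, 0.29074835]), np.float32(-0.02776885), [np.float32(51.420643), np.float32(106.58699)])
nest_red (array([0.53111353, 0.22791574]), np.float32(-0.031469345), [np.float32(39.637024), np.float32(94.05859)])Traceback (most recent call last):
  File "<stdin>", line 4, in <module>
  File "h.py", line 20, in box
    big=s[1:,4].max(); keep=[i for i in range(1,n) if s[i,4]>0.2*big]
    return umr_maximum(a, axis, None, out, keepdims, initial, where)
ValueError: zero-size array to reduction operation maximum which has no identity
```

Nests are confirmed within 2 mm. I skip the cork check.

Run:
```python
from h import *
import pickle
im=np.load("w1.npy"); p=pickle.load(open("w1.pkl","rb"))
c,y,s=box("wrist",im,"spring_clamp",(200,115),.012,40,p); print("clamp w1",c,np.degrees(y),s, "pivot",world("wrist",[[200,112]],.024,p))
print("ends", world("wrist",[[233,90],[177,133]],.015,p))
top=read_camera("top")
print("clamp top",box("top",top,"spring_clamp",(319,218),.012,26), world("top",[[319.5,215.5]],.024))
print("key w1",box("wrist",im,"red_key",(335,242),.008,35,p))
cv2.imwrite("pics/t2.png",cv2.resize(top[185:250,285:350,::-1],None,fx=8,fy=8,interpolation=cv2.INTER_NEAREST))
```

```text
clamp w1 [ 0.54687231 -0.07293993] -9.15356 [np.float32(38.398838), np.float32(95.062004)] pivot [[ 0.54971529 -0.07501667]]
ends [[ 0.59415916 -0.08479676]
 [ 0.50895384 -0.06949079]]
clamp top (array([ 0.54666418, -0.06980354]), np.float32(-0.046046853), [np.float32(38.61289), np.float32(96.23918)]) [[ 0.54853025 -0.07478237]]
key w1 (array([ 0.5468186 , -0.31460025]), np.float32(-0.6045287), [np.float32(24.192417), np.float32(78.44842)])
```

View pics/t2.png

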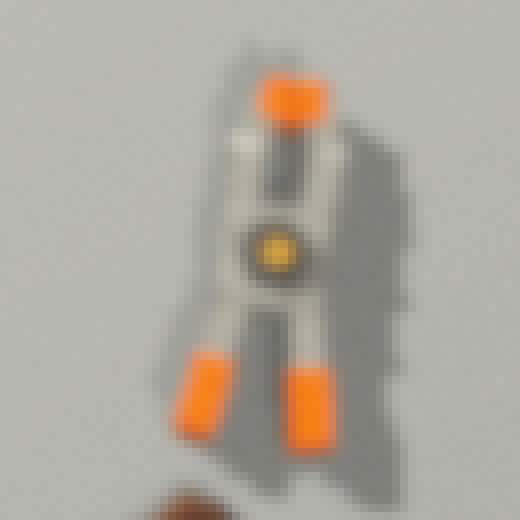

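Crop: clamp pivot (278,250), jaw (294,100), handles (205,397) and (311,410); axis yaw is about −9°. Next: pick and place it.

Run:
```python
from h import *
pick((.5490,-.0749),np.radians(-9),.028,z=-.001,effort=50)
if read_grasp_force()>20: place("blue",.028,off=(.002,0),z=-.001)
cv2.imwrite("pics/t3.png",read_camera("wrist")[:,:,::-1])
```

```text
down 25.55 z -0.0013 F [ 0.6  0.4 -0.3] gap 0.0441 grip 0.0
closed 25.83 z -0.0006 F [-0.3  0.1  1.7] gap 0.0265 grip 50.4
lifted 27.21 z 0.1291 F [-0.5 -0.7 -1.1] gap 0.0267 grip 50.1
over 28.57 z 0.1201 F [ 0.8 -1.  -0.6] gap 0.0265 grip 50.1
set 29.78 z 0.0096 F [ 0.2 -0.6 -0.9] gap 0.0263 grip 50.1
open 30.07 z 0.0097 F [-0.  -0.1 -0.6] gap 0.0397 grip 0.0
```

View pics/t3.png

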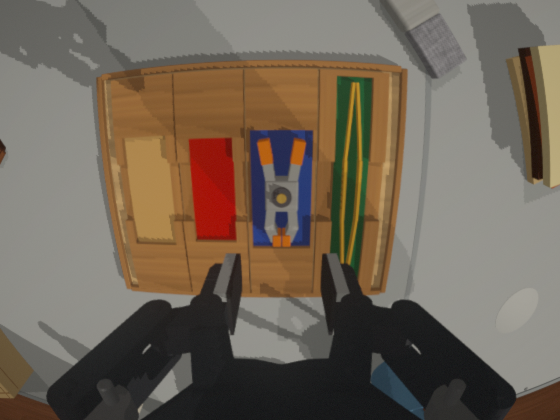

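Wrist: the clamp lies in the blue recess, pivot (282,198), jaw tip at row 247 close to the recess end. I measure its margin and then fetch the panel.

Run:
```python
from h import *
p=camera_params("wrist"); im=read_camera("wrist"); 
m=im.copy(); m[:,:248]=0; m[:,315:]=0; m[250:]=0;m[:128]=0
for z in (.018,.026): print("clamp",box("wrist",m,"spring_clamp",(282,190),z,62,p))
print("blue z=.01",box("wrist",im,"nest_blue",(282,190),.010,65,p))
print("expected",NEST["blue"], "box rim px", proj([[*(np.array(NEST["blue"])+[s*.055,0]),z] for s in(-1,1) for z in (.010,.016)],p).round(1).tolist())
```

```text
clamp (array([0.53603296, 0.29027145]), np.float32(-0.026397347), [np.float32(39.555347), np.float32(97.38143)])
clamp (array([0.53345227, 0.2903399 ]), np.float32(-0.026397109), [np.float32(38.389046), np.float32(94.51013)])
blue z=.01 (array([0.53322021, 0.29050848]), np.float32(-0.029898405), [np.float32(52.502163), np.float32(107.13129)])
expected (0.5319, 0.2902) box rim px [[279.6, 128.7], [279.6, 129.4], [282.9, 245.3], [282.9, 248.1]]
```

Run:
```python
from h import *
pick((.556,-.187),np.radians(43.5),.030,z=-.0055,effort=40)
if read_grasp_force()>20: place("cork",.030,off=(.001,0),z=-.0055)
cv2.imwrite("pics/t4.png",read_camera("wrist")[:,:,::-1])
```

```text
down 34.72 z -0.0058 F [ 0.  -0.6  0.3] gap 0.0459 grip 0.0
closed 35.0 z -0.0051 F [-0.1 -0.5  2. ] gap 0.0285 grip 39.7
lifted 36.4 z 0.129 F [ 0.   0.9 -1.1] gap 0.0285 grip 39.5
over 37.73 z 0.1199 F [-0.5  0.7 -0. ] gap 0.0283 grip 39.5
set 38.98 z 0.005 F [ 0.6  0.8 -0.8] gap 0.0283 grip 39.5
open 39.26 z 0.0051 F [ 0.5  1.3 -1. ] gap 0.0418 grip 0.0
```

View pics/t4.png

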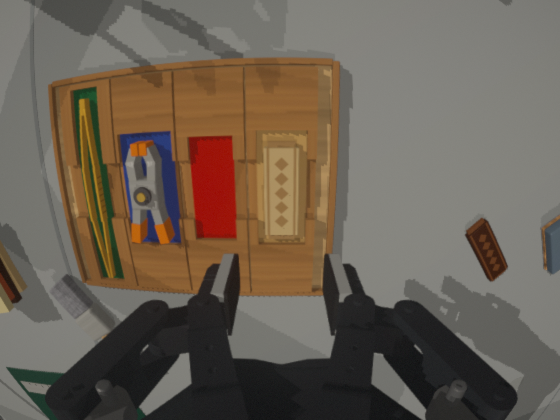

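Panel lies in the cork recess, (282,190), with margin all round; clamp and tweezers are undisturbed. Now a close look at the key.

Run:
```python
from h import *
xy=(.546,-.315); move_ptp([*xy,.13],best([*xy,-.004],np.radians(-34.6)))
p=camera_params("wrist"); im=read_camera("wrist"); cv2.imwrite("pics/k.png",im[:,:,::-1]); say("k")
d=tip_of("wrist","red_key"); print([(x["at"],x["confidence"],world("wrist",x["at"],.006,p)) for x in d])
at=d[0]["at"] if d else (282,200)
print(box("wrist",im,"red_key",at,.008,90,p))
```

```text
k 42.31 z 0.1295 F [ 0.6 -0.1 -0.6] gap 0.0423 grip 0.0
[([288.5, 183.4], 0.74, array([[ 0.54878776, -0.32242106]]))]
(array([ 0.54673358, -0.31629535]), np.float32(-0.5983868), [np.float32(23.54444), np.float32(78.89372)])
```

View pics/k.png

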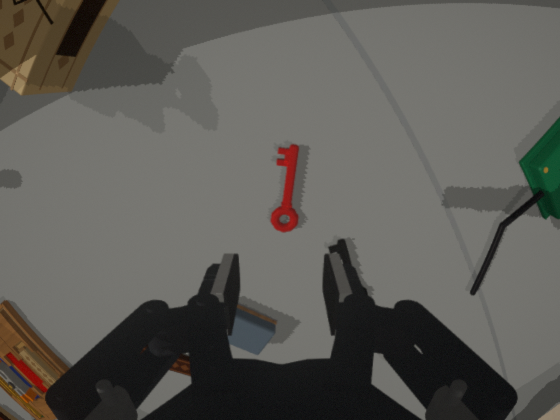

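Wrist: red key bow centre (285,218), shank up to (294,150), bit to the left. Shank axis is taken from these points. The black key at (345,260) is clear of the fingers.

Run:
```python
from h import *
p=camera_params("wrist"); im=read_camera("wrist")
m=cv2.inRange(cv2.cvtColor(im,cv2.COLOR_RGB2HSV),*map(np.array,HSV["red_key"])); 
v,u=np.nonzero(m); k=(v>135)&(v<240)&(abs(u-287)<25); P=world("wrist",np.c_[u[k],v[k]],.007,p); rr=v[k]
bow=P[rr>206].mean(0); sh=P[(rr>172)&(rr<200)].mean(0)
d=(sh-bow)/np.linalg.norm(sh-bow); yaw=np.arctan2(d[1],d[0]); s=(P-bow)@d
o=bow+d*(s.min()+s.max())/2; print(bow,sh,np.degrees(yaw),s.min(),s.max(),o)
g=o+d*.003
yw=(yaw+np.pi/2)%np.pi-np.pi/2
pick(g,yw,.008,z=-.0055,effort=40)
if read_grasp_force()>20:
    place("red",.008,z=-.0055)
cv2.imwrite("pics/k2.png",read_camera("wrist")[:,:,::-1])
```

```text
[ 0.52389335 -0.30081416] [ 0.54699693 -0.32133802] -41.61598907055911 -0.012445079293515179 0.06752485269409407 [ 0.54448252 -0.31910436]
down 44.38 z -0.0058 F [ 0.7 -0.1  0.1] gap 0.0236 grip 0.0
closed 44.66 z -0.0051 F [ 0.2 -0.2  0.1] gap 0.006 grip 40.9
lifted 46.06 z 0.1289 F [-0.5 -0.7 -0.9] gap 0.0061 grip 40.8
over 48.04 z 0.1203 F [-0.1 -0.3 -1.1] gap 0.0064 grip 40.8
set 49.28 z 0.005 F [ 0.3 -0.4 -0.3] gap 0.0065 grip 40.8
open 49.57 z 0.0051 F [ 0.3 -1.1  0.3] gap 0.02 grip 0.0
```

View pics/k2.png

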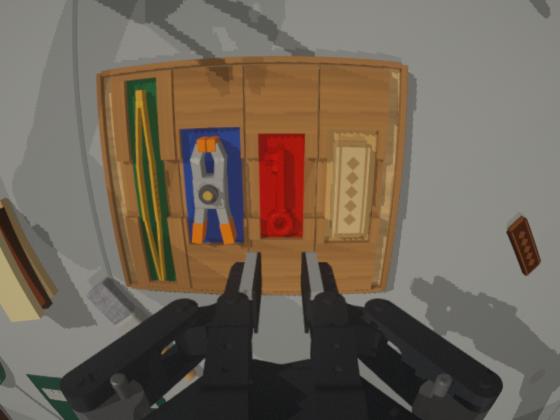

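All four are in their recesses; the key's bow (280,223) sits close to the lower recess end (row 238). I measure its margin.

Run:
```python
from h import *
xy=(.505,.228); move_ptp([*xy,.16],best([*xy,.1],NY))
p=camera_params("wrist"); im=read_camera("wrist"); say("v")
c=proj([[*NEST["red"],.01]],p)[0]; print(c, "rims",proj([[NEST["red"][0]+s*.049,NEST["red"][1],z] for s in(-1,1) for z in(.01,.016)],p).round(1).tolist())
x,y=map(int,c); x0=max(0,x-90); y0=max(0,y-75)
cv2.imwrite("pics/k3.png",cv2.resize(im[y0:y0+150,x0:x0+180,::-1],None,fx=4,fy=4,interpolation=cv2.INTER_CUBIC)); print(x0,y0)
```

```text
v 51.12 z 0.1587 F [-0.7  0.9 -1.1] gap 0.0203 grip 0.0
[279.95541614 155.45878268] rims [[281.3, 204.9], [281.4, 207.0], [278.5, 103.0], [278.4, 103.2]]
189 80
```

View pics/k3.png

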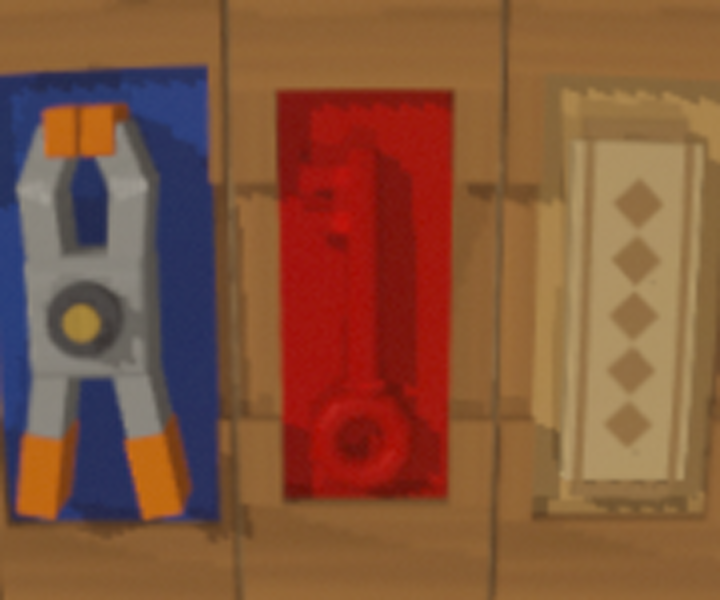

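The bow ends at row 488, inside the recess end at 498, and the key lies flat. The clamp is centred (opposite views show opposite parallax) and nothing rests on a rim.

```bash
python3 -c "
from bench import *
print(sign_off(), read_time_s())"
```

```text
the job is handed in; nothing more can be done
the job is handed in; nothing more can be done
```

The job is handed in: tweezers, clamp, tan panel and red key lie flat in the green, blue, cork and red nests, set down in that order with no drops in about 51 s; I never moved the walnut panel or black key.

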